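# Slide a turning blank along the fence into the jig's corner pocket

## Task

The rectangular wooden turning blank lies loose on the drilling jig. Push it with your fingertips until its long side is flush against the long fence, and then, keeping it against the fence, slide it along into the corner pocket until its end is fully home against the end stop, and leave it there. Only push it: do not lift it or tip it up, and leave the tin, the round disc and the awl where they are.

Things in the scene. Friction and masses are not known exactly. Their poses are not given: they have to be found in the camera images.
- jig: Fixed drilling jig: plywood board 330 x 165 x 18 mm with aluminium walls 16 mm high on top. Origin at bench level; x runs along the fence to the corner pocket, y across towards the fence, z up; board spans x -160 to 170, y -90 to 75 mm. Place varies; turned up to 0.45 rad from having the fence on the side away from the robot and the pocket to the robot's right (jig yaw -1.57).
- fence (a point): Top edge of the long straight fence's working face, at jig x = 0, y = 50, 34 mm above the bench. The fence is 16 mm thick and runs from jig x = -160 to 165. Axes as the jig's.
- stop (a point): Top edge of the end stop's working face, middle of the pocket's width: jig x = 150, y = 28.5, 34 mm above the bench. The stop is 15 mm thick and spans jig y = -12 to 50. Axes as the jig's.
- lip (a point): Mouth end of the inner top edge of the short lip that forms the pocket with the fence: jig x = 115, y = 7, 34 mm above the bench. The lip runs from here to the stop, parallel to the fence, 14 mm thick; the pocket between is 43 mm wide. Before the mouth a slanted lead-in flares away from the fence to jig x = 95, y = -12. Axes as the jig's.
- home (a point): Where the middle of the blank's underside lies when it is home in the pocket: jig x = 120, y = 30 mm, on the board's top (18 mm above the bench). Axes as the jig's.
- blank: Loose dark wood block 60 mm long (x), 40 wide (y), 24 high (z), 30 to 60 g; slides under less than 1 N. Origin: middle of its underside. Starts flat on the board, off the fence, 130 to 210 mm short of home, its long side within 0.45 rad of parallel to the fence. Home, its 60 mm side lies along the fence and 25 mm of it stand out of the lip, so it can be pushed by its 40 mm end all the way.
- tin: Bystander: a closed round steel wax tin, 64 mm across, 45 mm high, standing on the bench beyond the fence. Origin: middle of its underside.
- disc: Bystander: a round dark wooden disc, 68 mm across, 28 mm high, lying on the bench past the pocket end of the jig. Origin: middle of its underside.
- awl: Bystander: an awl like a screwdriver, 170 mm long, with a wooden handle, lying on the bench past the open end of the jig. Origin: on the bench under its middle; its x runs from handle to tip.
Not all that is in view belongs to the job. What is shaped like the blank but grey, purple or turquoise is not meant.

How it is judged:
By the outcome, as a careful person would: the job done as asked, in the order asked, and still so for the second after the job is handed in, with the robot touching nothing.
It also fails if it takes over 53 s, if anything falls off the work surface, if the arm or the gripper's body presses on something with over 40 N, if the wrist force passes 120 N, or if a joint passes its speed limit or range.

## Robot

A 6-joint arm with a two-finger parallel gripper is mounted at the origin on the work surface. World frame = base frame: x ahead of the robot, y to its left, z up, the work surface at z = 0. Lengths are in m, angles in degrees, forces in N, time in s.
With the tool pointing down it reaches from about 0.35 to 0.975 m from the base axis. Payload 4.9 kg.
Tool frame: the origin (TCP) lies midway between the tips of the shut fingers; the grasp point (between the pads) lies 19 mm behind it; z points along the fingers, y is the line along which they close (so a half turn about z gives the same grasp; the last joint's range is limited). The gripper opens to 85 mm and grips with 20 to 120 N. Pads are 22 mm wide; open, the fingers measure 114 mm over their backs; the gripper's body (76 mm by 85 mm) begins 54 mm behind the grasp point. The pads swing forward as they close: fully open they stand 13 mm farther back than shut.
Start: joints at [-72.88, 3.019, 92.412, -0, 84.569, -6.818], TCP at [0.254, -0.571, 0.193] pointing down, gripper open.
Joint ranges: [-172.51, 172.51], [-57.92, 126.97], [3.15, 148.05], [-58.71, 238.71], [5.1, 150.11], [-179.66, 179.66]. Speed limits (degrees/s): [147.25, 147.25, 180, 180, 180, 180].

## Interface

Orientations are given as a 3x3 rotation matrix whose columns are the frame's x, y, z axes.
In Python, from rig import env gives the robot as it stands.
- The arm moves only by the tool jog_arm, never from a script. Its argument "deltas" is a list of rows, each a list of 2 entries, a list of its own where there are three numbers: the shift along the tool's x, y, z in units of 50 cm (1.0 is 50 cm), then the turn about the tool's z in units of pi/2 rad (1.0 is pi/2 rad). A call has 1 to 20 rows; each row shifts and turns the commanded pose from where the row before left it, along the tool's axes as they then stand; what a row does not reach is not made up. A row lasts 1/12 s, in which the tool goes at most 41.7 mm and 7.16 degrees, less where a joint would pass 70% of its speed; a pose out of reach is approached as far as the arm can. A call with a number of a shift or a turn outside -1 to 1 is refused whole. A call with a gripper value outside its range is refused whole. "jaw" is the closure, from -1 (fully open) to 1 (shut), so that 0 is half open, set as the call begins (left out, the last holds). The fingers move at their own pace and stop on an object; "grip_force" is the grip in N (left out, the last holds). Time passes only in rows, so rows that do not move let the fingers close. It gives the time, the measured TCP pose, the force, the opening and the grip force at its end, in the units of the state.
- env.get_obs(): the state, without advancing time (a new reading comes with each control period).
- env.capture(name): name is "side" or "top"; returns a dict with "pixels" (384x512x3 uint8, red, green, blue), "fx", "fy", "cx", "cy" (pixels), "R" (3x3) and "t" (3): a world point X has camera coordinates R X + t. Camera axes: x right, y down, z forward; pixel columns grow to the right and rows downward; lengths in m; the calibration is good to about 2 mm. A picture is of the moment at which its call begins. There is no depth.
- env.hand_in(): hands the job in; it is judged then, once.
The state is a dict: "time": time; "joint_pos": joint angles; "joint_vel": joint speeds; "joint_torque": joint torques, N m; "tcp_pos": TCP position; "tcp_rot": TCP orientation; "ft_force": force on the tool from outside, world axes, zero at the start; "moment": the same for the moment, N m; "gripper_width": opening from 0.0 (shut) to 1.0 (fully open); "finger_force": force on a finger pad.
Only numpy, scipy, OpenCV 4.12 (cv2) and the standard library are available. Lean on these libraries where they do the work, as an engineer would, in place of code of your own. Each camera call takes 0.05 s, during which the arm holds its last target. There are 200 camera calls.

## Working session

There is one attempt and no reset: what is moved stays moved. The work goes in short steps, Python scripts to look and compute and a tool call to move; the robot and the scene stay as the last step left them, time stands still between calls to the robot, and variables do not carry over. Pictures are saved under pics/ and viewed, at most 10 in all, crops included, and the job is handed in when it is done.

Besides the shell and the picture viewer there is one more tool, called after "Call:" in YAML: its name, and indented under it one key for each argument. jog_arm: Moves the arm, as the interface text tells. Shifts and turns lie within -1 to 1; 1 stands for 50 cm of shift or pi/2 rad of turn. Its arguments: {"type":"object","properties":{"deltas":{"type":"array"},"jaw":{"type":"number"},"grip_force":{"type":"number"}},"required":["deltas"]}

```bash
mkdir -p pics; ls
python3 - <<'E'
from rig import env
import cv2,pickle
for n in("top","side"):
    c=env.capture(n); pickle.dump(c,open(n+".pkl","wb")); cv2.imwrite(f"pics/{n}0.png",c["pixels"][...,::-1])
    print(n,c["fx"],c["cx"],c["cy"],c["R"],c["t"])
o=env.get_obs();print(o["time"],o["tcp_pos"],o["tcp_rot"],o["gripper_width"])
E
```

```text
pics
top 482.922010127578 260.37599795159235 188.24712443029716 [[-1.82548752e-02 -9.99832778e-01 -1.08446260e-03]
 [-9.94755008e-01  1.82713254e-02 -1.00641107e-01]
 [ 1.00644092e-01 -7.58416255e-04 -9.94922204e-01]] [0.03503132 0.56333759 1.21145135]
side 477.1203144822322 258.85921298486954 189.99470793555503 [[ 0.97911119 -0.2025955   0.01721434]
 [-0.09248608 -0.51916461 -0.84965548]
 [ 0.18107346  0.8303151  -0.52705714]] [-0.57688516  0.11933234  0.8416142 ]
0.1 [ 0.25340102 -0.57060154  0.19223192] [[ 9.13983654e-01  4.05750574e-01 -5.93762861e-04]
 [ 4.05750948e-01 -9.13981735e-01  1.88584223e-03]
 [ 2.22493158e-04 -1.96454882e-03 -9.99998046e-01]] 1.0015583340850054
```

View pics/top0.png

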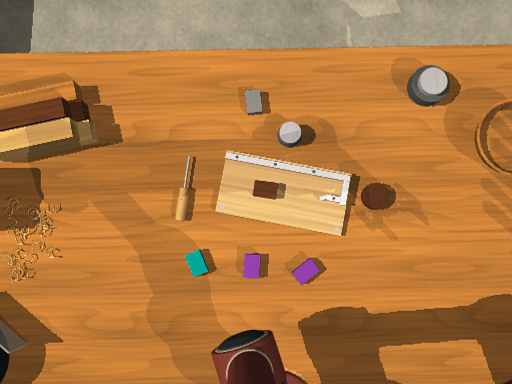

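View pics/side0.png

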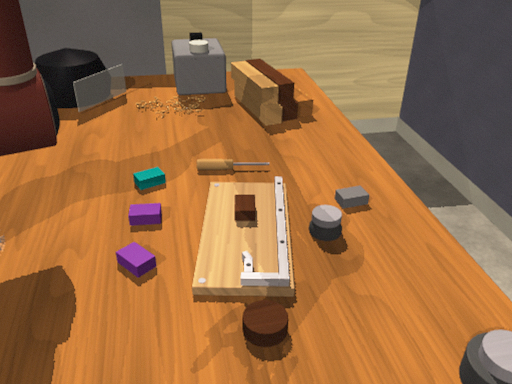

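The top view shows the jig around (285,193), with its fence running from (228,155) to (350,178) and the pocket at the right. Candidates for the blank:
- Dark block on the jig at (266,189): the only one that fits the description.
- Grey block at (254,102).
- Turquoise block at (197,263).
- Purple blocks at (252,265) and (306,271).
- Round dark disc at (378,196).

In the side view, the blank is at (245,208).

Run:
```python
import cv2,pickle,numpy as np
a=pickle.load(open("top.pkl","rb"))["pixels"][140:250,205:365,::-1]
b=pickle.load(open("side.pkl","rb"))["pixels"][165:310,180:310,::-1]
a=cv2.resize(a,None,fx=5,fy=5,interpolation=cv2.INTER_CUBIC)
b=cv2.resize(b,None,fx=4,fy=4,interpolation=cv2.INTER_CUBIC)
cv2.imwrite("pics/ta.png",a);cv2.imwrite("pics/sa.png",b)
```

```text
(no output)
```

View pics/ta.png

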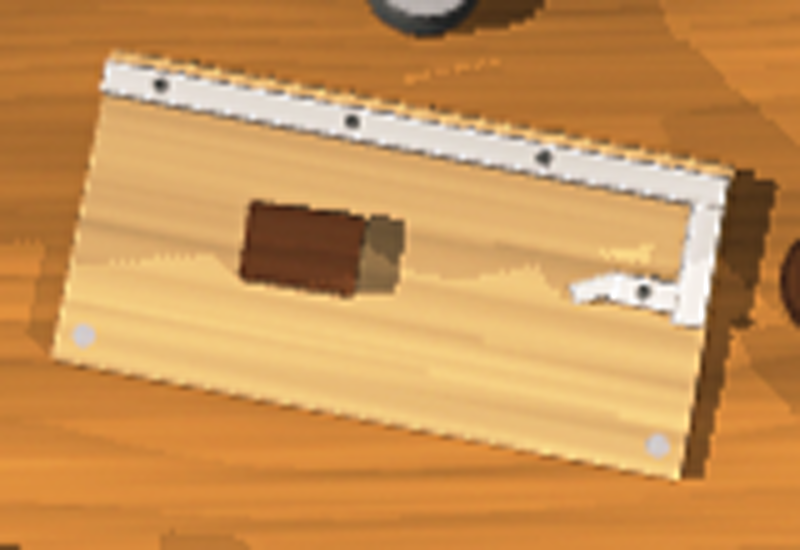

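View pics/sa.png

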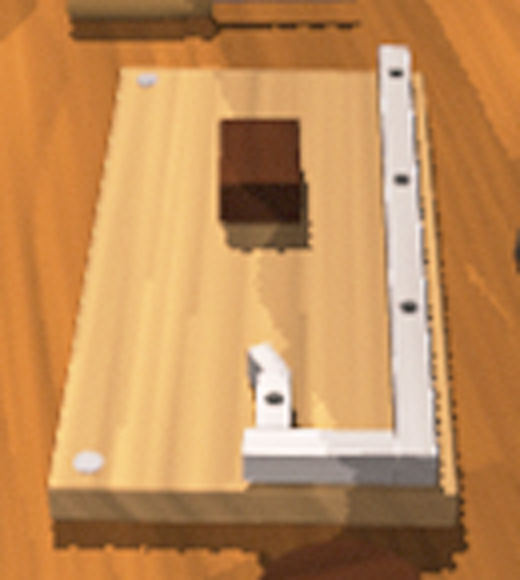

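The crops confirm the choice: a dark brown block with its top corners at about (251,200), (366,217), (353,297) and (240,280) in the top crop. It sits off the fence and roughly parallel to it. Next I fit the jig and blank poses from the corners.

```bash
cat > h.py <<'E'
import numpy as np,pickle
def ray(c,u,v,z):
    R,t=np.array(c["R"]),np.array(c["t"]); d=R.T@np.array([(u-c["cx"])/c["fx"],(v-c["cy"])/c["fy"],1]); o=-R.T@t
    return (o+d*(z-o[2])/d[2])[:2]
def fit(A,B): # B = Rz A + p
    A,B=np.array(A),np.array(B); a,b=A-A.mean(0),B-B.mean(0)
    th=np.arctan2((a[:,0]*b[:,1]-a[:,1]*b[:,0]).sum(),(a*b).sum()); R=np.array([[np.cos(th),-np.sin(th)],[np.sin(th),np.cos(th)]])
    p=B.mean(0)-R@A.mean(0); return th,R,p,B-A@R.T-p
def topx(x,y): return (x+.5)/5-.5+205,(y+.5)/5-.5+140
def sidex(x,y): return (x+.5)/4-.5+180,(y+.5)/4-.5+165
E
python3 - <<'E'
from h import *
T=pickle.load(open("top.pkl","rb"));S=pickle.load(open("side.pkl","rb"))
np.set_printoptions(precision=4,suppress=True)
jt=[(-160,66,34,106,60),(-160,50,34,101,93),(165,66,34,733,172),(150,50,34,693,205),(150,-12,34,673,322),(165,-12,34,700,327),(170,-90,18,683,478),(-160,-90,18,53,357)]
js=[(150,50,34,393,430),(-160,50,34,380,47),(-160,66,34,410,47),(165,66,34,435,457),(165,-12,34,243,457),(150,-12,34,247,430),(170,-90,18,50,490),(-160,-90,18,121,68)]
bt=[(-30,20,251,200),(30,20,366,217),(30,-20,353,297),(-30,-20,240,280)]
bs=[(-30,-20,220,119),(-30,20,299,119),(30,20,299,184),(30,-20,220,184)]
J=[]
def do(ls):
    A=[];B=[]
    for c,f,l in ls:
        for q in l: A.append(np.array(q[:2])/1000);B.append(ray(c,*f(*q[-2:]),q[2]/1000))
    return fit(A,B)
for ls in([(T,topx,jt)],[(S,sidex,js)],[(T,topx,jt),(S,sidex,js)]):
    th,R,p,r=do(ls);print("jig",th,p,abs(r).max(0),r.std(0))
bt=[q[:2]+(42,)+q[2:] for q in bt];bs=[q[:2]+(42,)+q[2:] for q in bs]
for ls in([(T,topx,bt)],[(S,sidex,bs)],[(T,topx,bt),(S,sidex,bs)]):
    t2,_,b,r=do(ls);print("blank",t2,b,abs(r).max(0),"in jig",t2-th,R.T@(b-p)*1000)
E
```

```text
jig -1.776089430756125 [ 0.5624 -0.0316] [0.0024 0.0021] [0.0013 0.0012]
jig -1.779199174206466 [ 0.5651 -0.0303] [0.0014 0.0015] [0.0009 0.0008]
jig -1.777645970932178 [ 0.5637 -0.031 ] [0.0029 0.0027] [0.0017 0.0012]
blank -1.738007375474598 [0.5596 0.0128] [0.0008 0.0011] in jig 0.03963859545757997 [-41.9621 -12.9965]
blank -1.7490774941100615 [0.5628 0.0145] [0.0014 0.0013] in jig 0.028568476822116384 [-44.3266 -10.2828]
blank -1.7434627360605601 [0.5612 0.0137] [0.0028 0.0021] in jig 0.034183234871617785 [-43.1444 -11.6396]
```

Call:
jog_arm:
  deltas:
    - [[0,0,0],0.0796]
    - [[0,0,0],0.0796]
    - [[0,0,0],0.0796]
    - [[0,0,0],0.0796]
    - [[0,0,0],0.0796]
  jaw: 0.5
  grip_force: 20

```text
time: 0.52
tcp_pos: [0.2535, -0.5708, 0.1926]
tcp_rot: [[0.977, -0.212, -0.0], [-0.212, -0.977, 0.001], [-0.001, -0.001, -1.0]]
ft_force: [1.6, -0.3, -0.3]
gripper_width: 0.298
finger_force: 0.0
```

Call:
jog_arm:
  deltas:
    - [[0.0153,-0.0705,0],0]
    - [[0.0153,-0.0705,0],0]
    - [[0.0153,-0.0705,0],0]
    - [[0.0153,-0.0705,0],0]
    - [[0.0153,-0.0705,0],0]
    - [[0.0153,-0.0705,0],0]
    - [[0.0153,-0.0705,0],0]
    - [[0.0153,-0.0705,0],0]
    - [[0.0153,-0.0705,0],0]
    - [[0.0153,-0.0705,0],0]
    - [[0.0153,-0.0705,0],0]
    - [[0.0153,-0.0705,0],0]
    - [[0.0153,-0.0705,0],0]
    - [[0.0153,-0.0705,0],0]
    - [[0.0153,-0.0705,0],0]
    - [[0.0153,-0.0705,0],0]
    - [[0.0153,-0.0705,0],0]
    - [[0.0153,-0.0705,0],0]
    - [[0,0,0],0]
    - [[0,0,0],0]

```text
time: 2.18
tcp_pos: [0.5188, 0.0229, 0.1928]
tcp_rot: [[0.979, -0.202, -0.001], [-0.202, -0.979, -0.0], [-0.001, 0.0, -1.0]]
ft_force: [0.1, -1.1, -0.0]
gripper_width: 0.253
finger_force: 0.0
```

Call:
jog_arm:
  deltas:
    - [[0,0,0.06],0]
    - [[0,0,0.06],0]
    - [[0,0,0.06],0]
    - [[0,0,0.06],0]
    - [[0,0,0.05],0]
    - [[0,0,0.03],0]
    - [[0,0,0.015],0]
    - [[0,0,0.005],0]
    - [[0,0,0],0]
    - [[0,0,0],0]

```text
time: 3.02
tcp_pos: [0.5199, 0.0208, 0.0248]
tcp_rot: [[0.978, -0.206, 0.002], [-0.206, -0.978, -0.0], [0.002, -0.0, -1.0]]
ft_force: [0.2, -0.1, -0.9]
gripper_width: 0.253
finger_force: 0.0
```

Run:
```python
from rig import env
import cv2
c=env.capture("side")["pixels"][165:310,180:310,::-1]
cv2.imwrite("pics/s1.png",cv2.resize(c,None,fx=4,fy=4,interpolation=cv2.INTER_CUBIC))
o=env.get_obs();print(o["tcp_pos"],o["ft_force"])
```

```text
[0.52016931 0.0209247  0.0250818 ] [ 0.14315646 -0.25386309 -0.08950209]
```

View pics/s1.png

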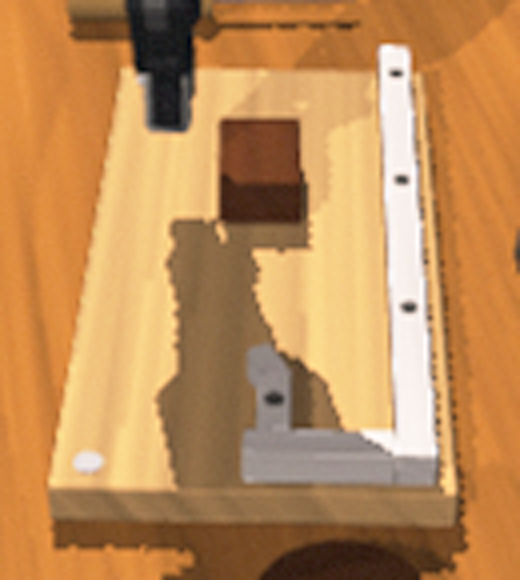

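Run:
```python
from h import *
from rig import env
import cv2
for n,k,x0,y0 in(("side",4,180,165),("top",5,205,140)):
    c=env.capture(n);R,t=np.array(c["R"]),np.array(c["t"])
    for P in([.5202,.0209,.0251],[.5202,.0209,.045],[.515,-.004,.03],[.5612,.0137,.042]):
        q=R@np.array(P)+t;u=c["fx"]*q[0]/q[2]+c["cx"];v=c["fy"]*q[1]/q[2]+c["cy"];print(n,(u-x0)*k,(v-y0)*k)
    if n=="side": print(ray(c,*sidex(168,130),.028))
    else: cv2.imwrite("pics/t1.png",cv2.resize(c["pixels"][140:250,205:365,::-1],None,fx=5,fy=5,interpolation=cv2.INTER_CUBIC))
```

```text
side 170.55720851880415 179.25586005694174
side 169.62570451032525 145.43202267980132
side 166.80700984851399 200.61793636517336
side 255.14027790750504 150.39101645851235
[0.52404939 0.0626437 ]
top 285.8682046095453 326.45485766319393
top 285.9714417178918 323.8719381354621
top 334.8195462255538 335.09677643239854
top 298.6276475043016 243.41063243895263
```

View pics/t1.png

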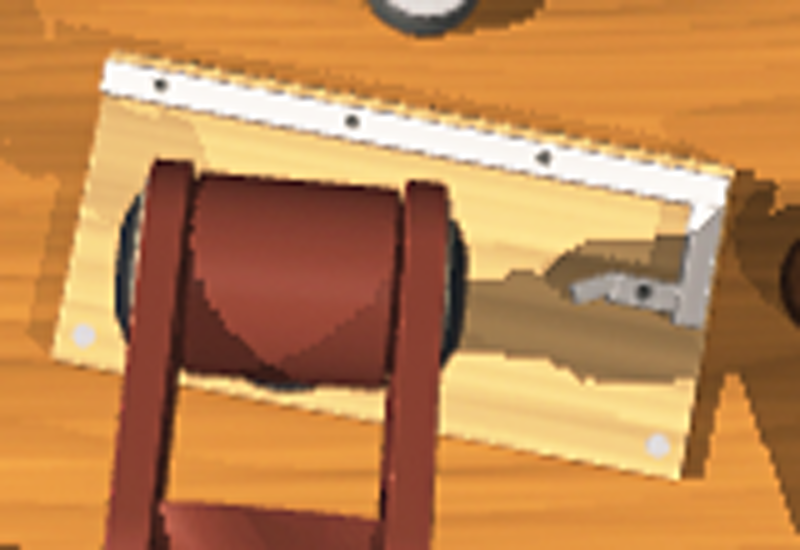

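The top view is blocked by the arm. In the side view the fingertip ends at (168,130), about 50 px above where the TCP projects, so I'll check its height.

Run:
```python
from rig import env
import cv2
c=env.capture("side")["pixels"][100:245,150:310,::-1]
cv2.imwrite("pics/s2.png",cv2.resize(c,None,fx=4,fy=4,interpolation=cv2.INTER_CUBIC))
o=env.get_obs();print(o["time"],o["tcp_pos"],o["ft_force"],o["joint_pos"],o["gripper_width"])
```

```text
3.2167 [0.51993106 0.02123731 0.02477832] [-0.02261472 -0.65539433  0.07372982] [-5.85878829e+00 -1.67244940e+00  1.14197150e+02 -1.17160461e-04
  6.73345761e+01  9.60151571e+01] 0.2490487679063285
```

View pics/s2.png

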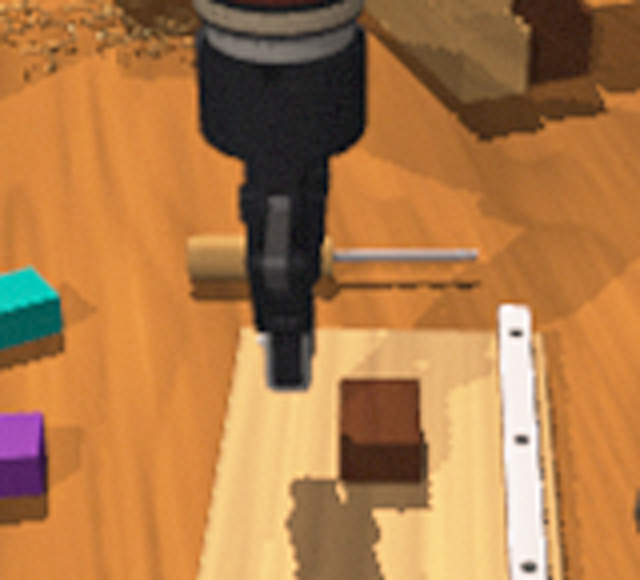

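The fingertip and its shadow start (290–330,480) are far apart. The tips therefore seem to hang well above the board, despite the reported TCP height. I'll triangulate tip and shadow to check.

Run:
```python
from h import *
T=pickle.load(open("top.pkl","rb"));S=pickle.load(open("side.pkl","rb"))
np.set_printoptions(precision=4,suppress=True)
th=-1.7776;p=np.array([.5637,-.031]);R=np.array([[np.cos(th),-np.sin(th)],[np.sin(th),np.cos(th)]])
J=lambda w:R.T@(w-p)*1000
s=[(J(ray(T,*topx(*a),.018))-J(ray(T,*topx(*b),.042)))/24 for a,b in(((404,220),(366,217)),((393,292),(353,297)))];print("shadow per height",s)
f=lambda x,y:((x+.5)/4-.5+150,(y+.5)/4-.5+100)
print("shadow start",J(ray(S,*f(292,480),.018)),J(ray(S,*f(328,485),.018)))
for z in(.02,.03,.04,.05,.06,.07,.08): print(z,"tip L,R",J(ray(S,*f(267,388),z)),J(ray(S,*f(309,388),z)))
```

```text
shadow per height [array([0.8317, 0.2064]), array([0.8405, 0.3503])]
shadow start [-18.5704 -51.8529] [-14.8857 -34.2406]
0.02 tip L,R [-97.5472 -70.0823] [-98.1923 -48.3441]
0.03 tip L,R [-81.9618 -68.5633] [-82.5948 -47.2316]
0.04 tip L,R [-66.3764 -67.0444] [-66.9974 -46.1191]
0.05 tip L,R [-50.7909 -65.5255] [-51.3999 -45.0065]
0.06 tip L,R [-35.2055 -64.0066] [-35.8024 -43.894 ]
0.07 tip L,R [-19.6201 -62.4877] [-20.2049 -42.7815]
0.08 tip L,R [ -4.0346 -60.9688] [ -4.6074 -41.669 ]
```

Call:
jog_arm:
  deltas:
    - [[0,0,0.005],0]
    - [[0,0,0.005],0]
    - [[0,0,0.005],0]
    - [[0,0,0],0]

```text
time: 3.55
tcp_pos: [0.5182, 0.0215, 0.0151]
tcp_rot: [[0.979, -0.206, -0.001], [-0.206, -0.979, 0.0], [-0.001, 0.0, -1.0]]
ft_force: [-0.8, -0.9, -0.7]
gripper_width: 0.253
finger_force: 0.0
```

Run:
```python
from rig import env
import cv2,numpy as np
c=env.capture("side")["pixels"][:,:,::-1]
# rows at tip column: dark -> board transition
for u in(220,222,224): print(u,[int(x) for x in c[190:216,u].sum(1)])
o=env.get_obs();print(o["tcp_pos"],o["ft_force"])
```

```text
220 [83, 93, 96, 94, 84, 104, 109, 104, 95, 90, 125, 283, 512, 588, 577, 577, 571, 570, 570, 572, 571, 575, 574, 576, 577, 579]
222 [76, 77, 103, 109, 91, 100, 89, 107, 100, 98, 100, 269, 529, 600, 593, 592, 596, 597, 596, 591, 601, 594, 590, 597, 592, 599]
224 [147, 148, 157, 142, 165, 153, 154, 156, 138, 140, 171, 222, 499, 596, 590, 578, 584, 580, 579, 581, 578, 584, 588, 587, 588, 600]
[0.51835528 0.02147885 0.01528574] [ 0.65181853 -0.35448257 -0.09812029]
```

Call:
jog_arm:
  deltas:
    - [[0,0,0.008],0]
    - [[0,0,0.008],0]
    - [[0,0,0.008],0]
    - [[0,0,0.008],0]
    - [[0,0,0.008],0]
    - [[0,0,0],0]

```text
time: 4.1
tcp_pos: [0.5179, 0.0215, -0.0054]
tcp_rot: [[0.979, -0.206, -0.002], [-0.206, -0.979, 0.0], [-0.002, 0.0, -1.0]]
ft_force: [0.3, -0.2, -0.1]
gripper_width: 0.247
finger_force: 0.0
```

Run:
```python
from rig import env
import cv2,numpy as np
c=env.capture("side")["pixels"][:,:,::-1]
for u in(220,222,224): print(u,[int(x) for x in c[200:230,u].sum(1)])
cv2.imwrite("pics/s3.png",cv2.resize(c[100:245,150:310],None,fx=4,fy=4,interpolation=cv2.INTER_CUBIC))
o=env.get_obs();print(o["tcp_pos"],o["ft_force"])
```

```text
220 [71, 96, 91, 107, 90, 87, 82, 87, 77, 130, 277, 332, 314, 315, 321, 309, 314, 395, 463, 398, 313, 337, 332, 339, 327, 329, 318, 319, 311, 404]
222 [94, 79, 107, 113, 105, 99, 106, 103, 80, 108, 291, 336, 321, 341, 341, 340, 339, 329, 333, 331, 325, 319, 335, 329, 324, 326, 334, 332, 328, 329]
224 [153, 152, 157, 151, 152, 157, 144, 105, 99, 157, 307, 314, 247, 300, 341, 331, 332, 339, 341, 335, 347, 339, 333, 337, 336, 341, 346, 342, 343, 340]
[ 0.51825265  0.02142813 -0.00488646] [-0.12333841 -0.43025928 -0.31536609]
```

View pics/s3.png

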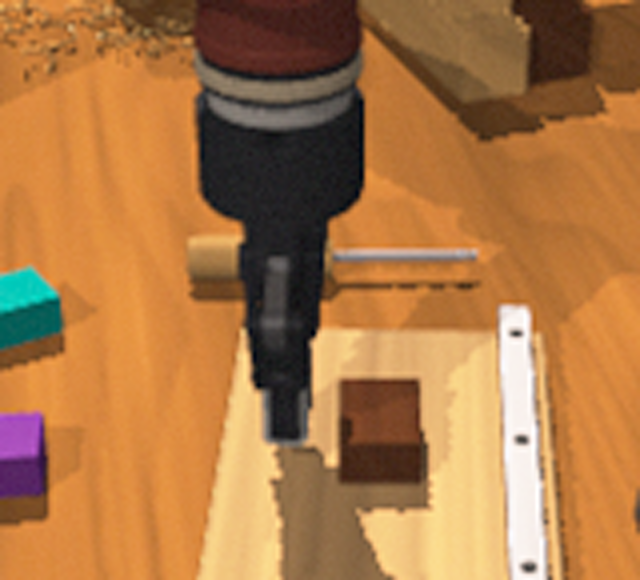

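The tip is now at (285,440) with its shadow start near (280–325,450), so it is still a little above the board. The reported z is clearly biased, so I'll find the board by gentle touch.

Call:
jog_arm:
  deltas:
    - [[0,0,0.004],0]
    - [[0,0,0.004],0]
    - [[0,0,0.004],0]
    - [[0,0,0],0]

```text
time: 4.48
tcp_pos: [0.5186, 0.0214, -0.0105]
tcp_rot: [[0.979, -0.206, -0.001], [-0.206, -0.979, 0.0], [-0.001, 0.0, -1.0]]
ft_force: [-0.3, 0.8, 0.2]
gripper_width: 0.248
finger_force: 0.0
```

Call:
jog_arm:
  deltas:
    - [[0,0,0.004],0]
    - [[0,0,0.004],0]
    - [[0,0,0],0]

```text
time: 4.73
tcp_pos: [0.5185, 0.0214, -0.0146]
tcp_rot: [[0.979, -0.206, -0.001], [-0.206, -0.979, 0.0], [-0.001, 0.0, -1.0]]
ft_force: [-0.2, -0.4, -0.2]
gripper_width: 0.251
finger_force: 0.0
```

Call:
jog_arm:
  deltas:
    - [[0,0,0.004],0]
    - [[0,0,0],0]

```text
time: 4.9
tcp_pos: [0.5186, 0.0214, -0.0164]
tcp_rot: [[0.979, -0.206, -0.0], [-0.206, -0.979, 0.0], [-0.001, 0.0, -1.0]]
ft_force: [-0.1, -0.7, -0.1]
gripper_width: 0.25
finger_force: 0.0
```

Run:
```python
from rig import env
import numpy as np
c=env.capture("side")["pixels"]
for u in(220,222): print(u,[int(x) for x in c[205:235,u].sum(1)])
```

```text
220 [85, 112, 108, 87, 110, 84, 74, 92, 89, 195, 282, 319, 335, 332, 331, 335, 331, 332, 337, 333, 328, 328, 324, 324, 324, 318, 324, 310, 408, 400]
222 [88, 104, 100, 101, 108, 85, 102, 105, 80, 176, 300, 338, 329, 327, 336, 332, 332, 329, 337, 327, 326, 327, 339, 336, 332, 333, 333, 335, 338, 342]
```

Call:
jog_arm:
  deltas:
    - [[0,0,0.004],0]
    - [[0,0,0],0]

```text
time: 5.12
tcp_pos: [0.5187, 0.0214, -0.0184]
tcp_rot: [[0.979, -0.206, -0.0], [-0.206, -0.979, 0.0], [-0.0, 0.0, -1.0]]
ft_force: [0.5, 0.2, -0.1]
gripper_width: 0.249
finger_force: 0.0
```

Call:
jog_arm:
  deltas:
    - [[0,0,0.004],0]
    - [[0,0,0],0]

```text
time: 5.28
tcp_pos: [0.5192, 0.0214, -0.0198]
tcp_rot: [[0.979, -0.206, 0.0], [-0.206, -0.979, -0.0], [0.0, -0.0, -1.0]]
ft_force: [-1.1, -0.6, 3.2]
gripper_width: 0.25
finger_force: 1.1
```

Call:
jog_arm:
  deltas:
    - [[0,0,0.003],0]
    - [[0,0,0],0]

```text
time: 5.45
tcp_pos: [0.5192, 0.0213, -0.0198]
tcp_rot: [[0.979, -0.206, -0.001], [-0.206, -0.979, -0.0], [-0.001, 0.0, -1.0]]
ft_force: [-6.4, -0.3, 12.3]
gripper_width: 0.25
finger_force: 6.2
```

Run:
```python
from rig import env
import numpy as np
c=env.capture("side")["pixels"]
for u in(220,222): print(u,[int(x) for x in c[205:235,u].sum(1)])
```

```text
220 [84, 90, 92, 111, 102, 89, 101, 101, 84, 94, 105, 250, 330, 341, 334, 329, 337, 340, 339, 333, 329, 332, 329, 329, 327, 320, 317, 310, 409, 402]
222 [68, 91, 94, 106, 102, 94, 98, 78, 102, 101, 95, 229, 322, 338, 331, 332, 326, 340, 331, 325, 338, 337, 325, 336, 337, 341, 336, 335, 338, 339]
```

The tips touched the board at reported z ≈ -0.020. I lift 5 mm and push toward the fence.

Call:
jog_arm:
  deltas:
    - [[0,0,-0.005],0]
    - [[0,0,-0.005],0]
    - [[0,0,0],0]

```text
time: 5.75
tcp_pos: [0.5192, 0.0214, -0.0163]
tcp_rot: [[0.979, -0.206, 0.001], [-0.206, -0.979, -0.0], [0.001, -0.0, -1.0]]
ft_force: [0.1, -1.0, 0.2]
gripper_width: 0.255
finger_force: 0.0
```

Call:
jog_arm:
  deltas:
    - [[0.006,0,0],0]
    - [[0.006,0,0],0]
    - [[0.006,0,0],0]
    - [[0.006,0,0],0]
    - [[0.006,0,0],0]
    - [[0.006,0,0],0]
    - [[0.006,0,0],0]
    - [[0.006,0,0],0]
    - [[0.006,0,0],0]
    - [[0.006,0,0],0]
    - [[0.006,0,0],0]
    - [[0.006,0,0],0]
    - [[0.006,0,0],0]
    - [[0.006,0,0],0]
    - [[0,0,0],0]

```text
time: 7.0
tcp_pos: [0.5607, 0.0126, -0.0164]
tcp_rot: [[0.979, -0.206, 0.001], [-0.206, -0.979, -0.0], [0.001, -0.0, -1.0]]
ft_force: [0.3, 0.7, -0.4]
gripper_width: 0.25
finger_force: 0.0
```

```bash
cat >> h.py <<'E'
import cv2
th=-1.7776;p0=np.array([.5637,-.031]);RJ=np.array([[np.cos(th),-np.sin(th)],[np.sin(th),np.cos(th)]])
J=lambda w:RJ.T@(np.array(w)[:2]-p0)*1000
def brown(c,z=.042):
    im=c["pixels"].astype(int);m=((im[...,0]>50)&(im[...,0]<130)&(im[...,0]>im[...,2]+22)&(im[...,0]>1.5*im[...,1])).astype(np.uint8)
    return m
E
python3 - <<'E'
from h import *
from rig import env
np.set_printoptions(precision=1,suppress=True)
c=env.capture("side");im=c["pixels"][180:260,215:290]
cv2.imwrite("pics/s4.png",cv2.resize(im[...,::-1],None,fx=7,fy=7,interpolation=cv2.INTER_CUBIC))
o=env.get_obs();print(J(o["tcp_pos"]),o["tcp_pos"],o["ft_force"])
m=brown(c);m[:180]=0;m[260:]=0;m[:,:215]=0;m[:,290:]=0
n,l,s,_=cv2.connectedComponentsWithStats(m);print(s[1:])
E
```

```text
[-42.  -12.2] [ 0.6  0.  -0. ] [-0.1 -0.3  0. ]
[[250 195  21  26 467]
 [288 206   1   1   1]]
```

View pics/s4.png

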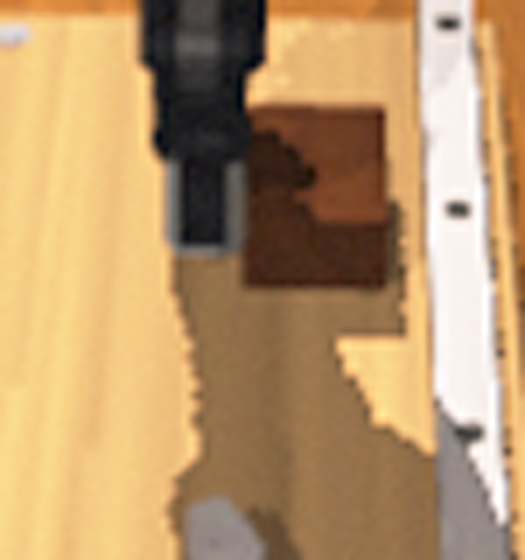

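The fingers are in contact with the blank (its left edge is at crop x≈245). It is still parallel to the fence with a gap of about 35 crop px. I continue pushing to the fence.

Call:
jog_arm:
  deltas:
    - [[0.004,0,0],0]
    - [[0.004,0,0],0]
    - [[0.004,0,0],0]
    - [[0.004,0,0],0]
    - [[0,0,0],0]

```text
time: 7.47
tcp_pos: [0.5683, 0.011, -0.0165]
tcp_rot: [[0.979, -0.206, 0.0], [-0.206, -0.979, -0.0], [0.0, -0.0, -1.0]]
ft_force: [-0.3, 0.5, 0.5]
gripper_width: 0.249
finger_force: 0.0
```

Call:
jog_arm:
  deltas:
    - [[0.004,0,0],0]
    - [[0,0,0],0]

```text
time: 7.63
tcp_pos: [0.5701, 0.0106, -0.0165]
tcp_rot: [[0.979, -0.206, 0.0], [-0.206, -0.979, -0.0], [0.0, -0.0, -1.0]]
ft_force: [-0.2, 0.1, -0.2]
gripper_width: 0.244
finger_force: 0.0
```

Call:
jog_arm:
  deltas:
    - [[0.003,0,0],0]
    - [[0,0,0],0]

```text
time: 7.8
tcp_pos: [0.5715, 0.0103, -0.0166]
tcp_rot: [[0.979, -0.206, 0.0], [-0.206, -0.979, -0.0], [0.0, -0.0, -1.0]]
ft_force: [0.8, -0.5, 0.4]
gripper_width: 0.25
finger_force: 0.0
```

Call:
jog_arm:
  deltas:
    - [[0.003,0,0],0]
    - [[0,0,0],0]

```text
time: 7.97
tcp_pos: [0.5717, 0.0103, -0.0167]
tcp_rot: [[0.979, -0.206, -0.003], [-0.206, -0.979, 0.0], [-0.003, 0.0, -1.0]]
ft_force: [-4.9, 0.1, 4.0]
gripper_width: 0.25
finger_force: 2.4
```

Contact with the fence registers at 5 N, at a TCP position that matches the geometry. I press 0.5 mm more, back off, raise, turn and shut the fingers.

Call:
jog_arm:
  deltas:
    - [[0.001,0,0],0]
    - [[0,0,0],0]
    - [[-0.008,0,0],0]
    - [[-0.01,0,0],0]
    - [[-0.014,0,0],0]
    - [[0,0,-0.05],0]
    - [[0,0,-0.07],0]
    - [[0,0,-0.07],0]
    - [[0,0,0],0]

```text
time: 8.72
tcp_pos: [0.5628, 0.0128, 0.0868]
tcp_rot: [[0.979, -0.206, 0.014], [-0.206, -0.979, -0.002], [0.014, -0.001, -1.0]]
ft_force: [1.3, -0.8, 0.8]
gripper_width: 0.247
finger_force: 0.0
```

Call:
jog_arm:
  deltas:
    - [[0,0,0],-0.077]
    - [[0,0,0],-0.077]
    - [[0,0,0],-0.077]
    - [[0,0,0],-0.077]
    - [[0,0,0],-0.077]
    - [[0,0,0],-0.077]
    - [[0,0,0],-0.077]
    - [[0,0,0],-0.077]
    - [[0,0,0],-0.077]
    - [[0,0,0],-0.077]
    - [[0,0,0],-0.077]
    - [[0,0,0],-0.077]
    - [[0,0,0],-0.076]
    - [[0.06,0.045,0],0]
    - [[0.066,0.045,0],0]
    - [[0,0,0],0]
    - [[0,0,0],0]
  jaw: 1

```text
time: 10.13
tcp_pos: [0.6149, 0.0667, 0.0778]
tcp_rot: [[0.204, 0.979, -0.0], [0.979, -0.204, -0.0], [-0.0, -0.0, -1.0]]
ft_force: [-0.5, -0.5, -0.3]
gripper_width: -0.005
finger_force: 0.0
```

Run:
```python
from h import *
from rig import env
np.set_printoptions(precision=4,suppress=True)
o=env.get_obs();print(J(o["tcp_pos"]),o["tcp_pos"],np.degrees(np.arctan2(o["tcp_rot"][1][0],o["tcp_rot"][0][0])),o["joint_pos"],o["gripper_width"])
c=env.capture("side");t=env.capture("top")
a=cv2.resize(c["pixels"][90:250,180:300,::-1],None,fx=3.5,fy=3.5,interpolation=cv2.INTER_CUBIC)
b=cv2.resize(t["pixels"][145:235,215:315,::-1],None,fx=3.5,fy=3.5,interpolation=cv2.INTER_CUBIC)
w=np.zeros((560,420+350,3),np.uint8);w[:,:420]=a;w[:b.shape[0],420:]=b;cv2.imwrite("pics/s5.png",w)
```

```text
[-106.1437   30.0886] [0.6149 0.0667 0.0778] 78.24389422821909 [-0.6937  7.65   98.8935 -0.0105 73.4702 11.0654] -0.0046639095971215665
```

View pics/s5.png

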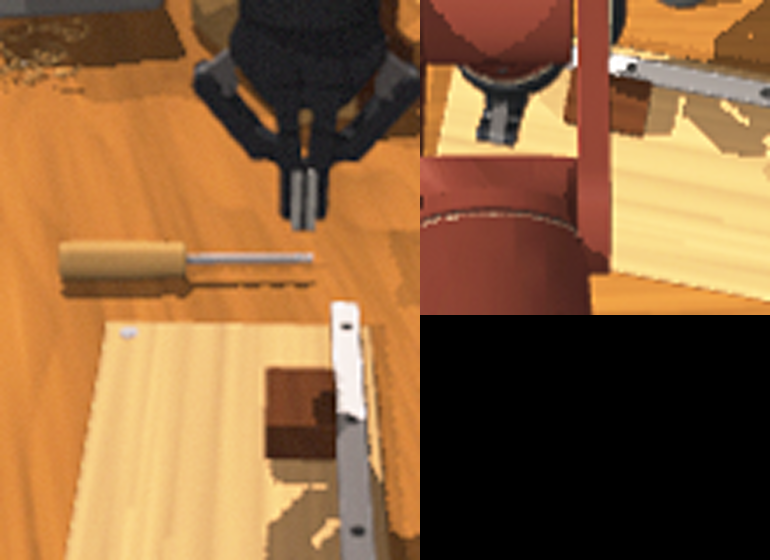

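The blank is flush against the fence, with its top from (265,367) to (335,430). The shut fingers' tip is at (305,228), behind it. Next a numeric check of the tip's alignment.

Run:
```python
from h import *
S=pickle.load(open("side.pkl","rb"));np.set_printoptions(precision=1,suppress=True)
f=lambda x,y:((x+.5)/3.5-.5+180,(y+.5)/3.5-.5+90)
R,t=np.array(S["R"]),np.array(S["t"])
for z in(.078,.1,.116,.13):
    q=R@np.array([.6149,.0667,z])+t;print(z,(S["fx"]*q[0]/q[2]+S["cx"]-179.5)*3.5,(S["fy"]*q[1]/q[2]+S["cy"]-89.5)*3.5, J(ray(S,*f(305,228),z)))
print("blank top corners",[J(ray(S,*f(*a),.042)) for a in((265,367),(333,367),(337,430),(265,430))])
```

```text
0.078 300.2016230958443 285.3668721126203 [-177.2   33.9]
0.1 301.1357408633154 251.89754180673057 [-135.1   32.9]
0.116 301.82946401056586 227.0415226143912 [-104.4   32.1]
0.13 302.4466841715301 204.9265964689618 [-77.6  31.4]
blank top corners [array([-73.5,  10.7]), array([-74.6,  49.8]), array([-10.8,  50.3]), array([-9.8, 11.3])]
```

Call:
jog_arm:
  deltas:
    - [[0,-0.004,0.05],0]
    - [[0,0,0.05],0]
    - [[0,0,0.04],0]
    - [[0,0,0.025],0]
    - [[0,0,0.015],0]
    - [[0,0,0.006],0]
    - [[0,0,0],0]
    - [[0,0,0],0]

```text
time: 10.9
tcp_pos: [0.6135, 0.0659, -0.0133]
tcp_rot: [[0.206, 0.979, 0.002], [0.979, -0.206, -0.0], [0.0, 0.002, -1.0]]
ft_force: [0.1, -0.4, -0.2]
gripper_width: 0.003
finger_force: 0.0
```

Call:
jog_arm:
  deltas:
    - [[-0.008,0,0.002],0]
    - [[-0.008,0,0],0]
    - [[-0.008,0,0],0]
    - [[-0.008,0,0],0]
    - [[-0.005,0.0002,0],0]
    - [[-0.008,0.0002,0],0]
    - [[-0.008,0.0002,0],0]
    - [[-0.008,0.0002,0],0]
    - [[-0.008,0.0002,0],0]
    - [[-0.008,0.0002,0],0]
    - [[-0.008,0.0002,0],0]
    - [[-0.008,0.0002,0],0]
    - [[-0.008,0.0002,0],0]
    - [[-0.008,0.0002,0],0]
    - [[-0.008,0.0002,0],0]
    - [[0,0,0],0]

```text
time: 12.23
tcp_pos: [0.6015, 0.0077, -0.0156]
tcp_rot: [[0.206, 0.978, 0.0], [0.978, -0.206, -0.0], [-0.0, 0.0, -1.0]]
ft_force: [0.4, -0.3, 0.0]
gripper_width: -0.004
finger_force: 0.0
```

```bash
cat > chk.py <<'E'
from h import *
from rig import env
np.set_printoptions(precision=1,suppress=True)
o=env.get_obs();print("tcp",J(o["tcp_pos"]),o["tcp_pos"][2]*1000,o["ft_force"])
for n in("side","top"):
    c=env.capture(n);im=c["pixels"].astype(int)
    # region: board y 5..52, x -120..150 polygon on z=.042
    R,t=np.array(c["R"]),np.array(c["t"])
    def pr(x,y,z):
        w=RJ@np.array([x,y])/1000+p0;q=R@np.r_[w,z]+t;return [c["fx"]*q[0]/q[2]+c["cx"],c["fy"]*q[1]/q[2]+c["cy"]]
    poly=np.array([pr(*a,.042) for a in((-120,-5),(-120,54),(152,54),(152,-5))]).round().astype(np.int32)
    pm=cv2.fillPoly(np.zeros(im.shape[:2],np.uint8),[poly],1)
    m=brown(c)*pm
    k,l,s,_=cv2.connectedComponentsWithStats(m)
    if k<2: print(n,"none");continue
    i=1+s[1:,4].argmax();cn=max(cv2.findContours((l==i).astype(np.uint8),0,2)[0],key=len)[:,0]
    P=np.array([J(ray(c,u,v,.042)) for u,v in cn]);print(n,"area",s[i,4],"x",P[:,0].min(),P[:,0].max(),"y",P[:,1].min(),P[:,1].max())
E
python3 chk.py
```

```text
tcp [-45.7  29.1] -15.624312190335846 [ 0.4 -0.3  0. ]
side area 535 x -35.66558510976531 51.59994892532361 y 12.366046512349534 49.6900072633225
top area 602 x -103.95625877333572 12.927851606908233 y -6.756161013719216 55.104714651995394
```

The side view shows the blank moving with the fingers and still on the fence. I continue.

Call:
jog_arm:
  deltas:
    - [[-0.008,0.0002,0],0]
    - [[-0.008,0.0002,0],0]
    - [[-0.008,0.0002,0],0]
    - [[-0.008,0.0002,0],0]
    - [[-0.008,0.0002,0],0]
    - [[-0.008,0.0002,0],0]
    - [[-0.008,0.0002,0],0]
    - [[-0.008,0.0002,0],0]
    - [[-0.008,0.0002,0],0]
    - [[-0.008,0.0002,0],0]
    - [[-0.008,0.0002,0],0]
    - [[-0.008,0.0002,0],0]
    - [[-0.008,0.0002,0],0]
    - [[-0.008,0.0002,0],0]
    - [[-0.008,0.0002,0],0]
    - [[0,0,0],0]

```text
time: 13.67
tcp_pos: [0.5908, -0.0513, -0.0155]
tcp_rot: [[0.206, 0.978, 0.0], [0.978, -0.206, -0.0], [-0.0, 0.0, -1.0]]
ft_force: [-0.2, 0.1, -0.5]
gripper_width: 0.003
finger_force: 0.0
```

```bash
python3 chk.py
```

```text
tcp [14.3 30.6] -15.537180204061391 [-0.2  0.1 -0.5]
side area 628 x 23.977195655149135 110.24896959818291 y 11.620449396222112 49.77092213495811
top area 573 x -24.88112604317057 87.01675490374932 y -4.9886187020664785 54.86105798305053
```

Call:
jog_arm:
  deltas:
    - [[-0.008,0.0001,0],0]
    - [[-0.008,0.0001,0],0]
    - [[-0.008,0.0001,0],0]
    - [[-0.008,0.0001,0],0]
    - [[-0.008,0.0001,0],0]
    - [[-0.008,0.0001,0],0]
    - [[-0.008,0.0001,0],0]
    - [[-0.008,0.0001,0],0]
    - [[-0.008,0.0001,0],0]
    - [[-0.008,0.0001,0],0]
    - [[-0.008,0.0001,0],0]
    - [[-0.008,0.0001,0],0]
    - [[-0.006,0.0001,0],0]
    - [[-0.006,0.0001,0],0]
    - [[0,0,0],0]

```text
time: 15.02
tcp_pos: [0.5803, -0.1042, -0.0155]
tcp_rot: [[0.206, 0.979, 0.0], [0.979, -0.206, -0.0], [-0.0, 0.0, -1.0]]
ft_force: [0.7, -0.8, 0.3]
gripper_width: -0.002
finger_force: 0.0
```

Call:
jog_arm:
  deltas:
    - [[-0.004,0,0],0]
    - [[-0.004,0,0],0]
    - [[0,0,0],0]

```text
time: 15.27
tcp_pos: [0.5795, -0.1076, -0.0155]
tcp_rot: [[0.206, 0.979, 0.0], [0.979, -0.206, -0.0], [-0.0, 0.0, -1.0]]
ft_force: [0.4, 0.2, -0.1]
gripper_width: -0.002
finger_force: 0.0
```

Call:
jog_arm:
  deltas:
    - [[-0.003,0,0],0]
    - [[-0.003,0,0],0]
    - [[0,0,0],0]

```text
time: 15.52
tcp_pos: [0.5789, -0.1105, -0.0156]
tcp_rot: [[0.206, 0.979, 0.0], [0.979, -0.206, -0.0], [-0.0, 0.0, -1.0]]
ft_force: [-0.6, -0.0, -0.6]
gripper_width: -0.003
finger_force: 0.0
```

```bash
python3 chk.py
```

```text
tcp [74.7 31.2] -15.554688343947104 [-0.6 -0.  -0.6]
side area 571 x 85.33883208139086 152.67772286344513 y 11.800373333181984 49.60787652340699
top area 510 x 48.706529388108045 153.27679434501127 y -4.215382964799981 54.80709328531555
```

Rear end at about 86; home is 90. I step in until the stop pushes back.

Call:
jog_arm:
  deltas:
    - [[-0.004,0,0],0]
    - [[0,0,0],0]

```text
time: 15.78
tcp_pos: [0.5784, -0.1124, -0.0156]
tcp_rot: [[0.206, 0.979, -0.0], [0.979, -0.206, -0.0], [-0.0, -0.0, -1.0]]
ft_force: [-0.6, 0.1, 0.4]
gripper_width: -0.001
finger_force: 0.0
```

Call:
jog_arm:
  deltas:
    - [[-0.003,0,0],0]
    - [[0,0,0],0]

```text
time: 15.95
tcp_pos: [0.5781, -0.1139, -0.0156]
tcp_rot: [[0.206, 0.979, -0.0], [0.979, -0.206, -0.0], [-0.0, 0.0, -1.0]]
ft_force: [0.0, 0.1, -0.5]
gripper_width: -0.0
finger_force: 0.0
```

Call:
jog_arm:
  deltas:
    - [[-0.002,0,0],0]
    - [[0,0,0],0]

```text
time: 16.12
tcp_pos: [0.578, -0.1145, -0.0156]
tcp_rot: [[0.206, 0.979, 0.0], [0.979, -0.206, 0.001], [0.001, -0.0, -1.0]]
ft_force: [0.3, 0.8, 0.2]
gripper_width: 0.0
finger_force: 0.7
```

Call:
jog_arm:
  deltas:
    - [[-0.002,0,0],0]
    - [[0,0,0],0]

```text
time: 16.28
tcp_pos: [0.578, -0.1144, -0.0155]
tcp_rot: [[0.206, 0.979, 0.001], [0.979, -0.206, 0.002], [0.003, 0.0, -1.0]]
ft_force: [1.2, 4.7, -0.1]
gripper_width: 0.001
finger_force: 2.6
```

Call:
jog_arm:
  deltas:
    - [[-0.002,0,0],0]
    - [[0,0,0],0]
    - [[0,0,0],0]

```text
time: 16.53
tcp_pos: [0.578, -0.1144, -0.0155]
tcp_rot: [[0.206, 0.979, 0.001], [0.979, -0.206, 0.004], [0.004, 0.0, -1.0]]
ft_force: [2.0, 7.8, 1.5]
gripper_width: -0.004
finger_force: 4.2
```

Call:
jog_arm:
  deltas:
    - [[0.006,0,0],0]
    - [[0.012,0,0],0]
    - [[0.03,0,0],0]
    - [[0.03,0,0],0]
    - [[0,0,-0.04],0]
    - [[0,0,-0.07],0]
    - [[0,0,-0.07],0]
    - [[0,0,-0.07],0]
    - [[0.07,-0.03,-0.05],0]
    - [[0.07,-0.03,0],0]
    - [[0.07,-0.03,0],0]
    - [[0.07,-0.03,0],0]
    - [[0.07,-0.03,0],0]
    - [[0.07,-0.03,0],0]
    - [[0.07,-0.03,0],0]
    - [[0,0,0],0]
    - [[0,0,0],0]

```text
time: 17.95
tcp_pos: [0.5333, 0.1812, 0.1322]
tcp_rot: [[0.202, 0.979, 0.0], [0.979, -0.202, -0.001], [-0.001, 0.0, -1.0]]
ft_force: [-0.3, 0.0, 0.2]
gripper_width: 0.0
finger_force: 0.0
```

```bash
python3 chk.py
python3 - <<'E'
from h import *
from rig import env
np.set_printoptions(precision=1,suppress=True)
c=env.capture("top");m=brown(c);m[:170]=0;m[235:]=0;m[:,:300]=0;m[:,357:]=0
k,l,s,_=cv2.connectedComponentsWithStats(m);i=1+s[1:,4].argmax();print(s[i])
r=cv2.minAreaRect(np.argwhere(l==i)[:,::-1].astype(np.float32));P=np.array([J(ray(c,*q,.042)) for q in cv2.boxPoints(r)]);print(P,P.mean(0))
E
```

```text
tcp [-201.5  -73.4] 132.24697927639036 [-0.3  0.   0.2]
side area 574 x 90.59702073713909 152.67772286344513 y 11.594161891184465 49.6858313404835
top area 351 x 88.86358433905967 147.9737646258842 y 7.624402978374793 47.4159511598768
[318 177  25  19 352]
[[ 88.7   7.9]
 [ 89.4  47.6]
 [148.7  47. ]
 [147.7   7.3]] [118.6  27.4]
```

The blank is home, with its rear at 90 mm, parallel to the fence and flush, and the arm is clear.

```bash
python3 -c "
from rig import env
print(env.hand_in())"
```

```text
the job is handed in; nothing more can be done
None
```

The blank was pushed flush to the fence, slid along it into the corner pocket until the end stop pushed back (about 8 N), and left there; the job is handed in, at about 18 s of the 53 s allowed.

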